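# Press the diary named by the job ticket

### The arm

A 6-joint arm with a two-finger parallel gripper is mounted at the origin on the work surface. World frame = base frame: x ahead of the robot, y to its left, z up, the work surface at z = 0. Lengths are in mm, angles in rad, forces in N, time in s.
With the tool pointing down it reaches from about 400 to 925 mm from the base axis. Payload 12.5 kg.
Tool frame: the origin (TCP) lies at the very end of the fingers, on their centre line; the grasp point (between the pads) lies 19 mm behind it; z points along the fingers, y is the line along which they close (so a half turn about z gives the same grasp; the last joint's range is limited). The gripper opens to 95 mm and grips with 3 to 60 N. Pads are 20 mm wide; open, the fingers measure 119 mm over their backs; the gripper's body (75 mm by 180 mm) begins 59 mm behind the grasp point.
Start: joints at [-1.287, 0.491, 1.559, -0, 1.092, -0.106], TCP at [237.527, -578.127, 189.161] pointing down, gripper open.
Joint ranges: [-3.1, 3.1], [-0.84, 2.19], [0.05, 2.79], [-1.13, 4.28], [0.06, 2.93], [-2.69, 2.69]. Speed limits (rad/s): [2.22, 2.22, 2.79, 3.14, 3.14, 3.14].

### API

Orientations are given as [roll, pitch, yaw] about the fixed x, y, z axes, in that order (R = Rz(yaw) Ry(pitch) Rx(roll)).
In Python, from cell import state, imaging, env, spot_in, mark_of gives the robot as it stands. The module is installed in compiled form; this text tells all that it offers.
- The arm moves only by the tool step_arm, never from a script. Its argument "increments" is a list of rows, each an object with "slide": the shift along the tool's x, y, z in m, a list of three; "roll": the turn about the tool's z in rad. A call has 1 to 5 rows; each row is the pose to reach, as a shift and turn from the pose commanded when the call began, along the tool's axes at that moment; what a row does not reach only later rows make up. A row lasts 1/8 s, in which the tool goes at most 62.5 mm and 10.7 degrees, less where a joint would pass 70% of its speed; a pose out of reach is approached as far as the arm can. A call with a gripper value outside its range is refused whole. "fingers" is the opening, from 0 (shut) to 1 (fully open), set as the call begins (left out, the last holds). The fingers move at their own pace and stop on an object; the grip force is fixed at half the most. Time passes only in rows, so rows that repeat a pose let the fingers close. It gives the time, the measured TCP pose, the force, the opening and the grip force at its end, in the units of the state.
- state(): the state, without advancing time (a new reading comes with each control period).
- imaging.read_camera(name): name is "side" or "top" or "wrist"; returns a dict with "color" (400x640x3 uint8, red, green, blue), "z_map" (400x640 float32, mm along the optical axis (not along the pixel's ray), 0 where there is no reading), "intrinsics" (3x3 intrinsics, pixels), "camera_from_world" (4x4, takes a point from world to camera coordinates). Camera axes: x right, y up, looking along -z (the intrinsics and any distortion apply to the point x, -y, -z); pixel columns grow to the right and rows downward; lengths in mm; the calibration is good to about 2 mm. A picture is of the moment at which its call begins.
- env.job_done(): hands the job in; it is judged then, once.
Trained networks look in the newest picture that a camera, given by its name, has taken for a name from the list of things; names that differ only in an ending like _2 or _b are one class to them, and where a whole thing is asked for, a point or a joint stands for the part that bears it (a point fixed in the world has none). Each returns a list of dicts, best first, with "confidence" (0 to 1); they miss things now and then, are a little off and sometimes report something else, mostly with a low value. They report only what shows in the picture. A call takes as long as a camera call. They do not tell look-alikes from the thing itself.
- spot_in(camera, target): "bbox" ([left, top, right, bottom] in pixels, round what is visible of it).
- mark_of(camera, target): "uv" ([column, row] in pixels: a listed point, or the origin of a listed thing).
The state is a dict: "t": time; "joints": joint angles; "qvel": joint speeds; "tau": joint torques, N m; "eef_pos": TCP position; "tcp_rot": TCP orientation; "ft_force": force on the tool from outside, world axes, zero at the start; "moment": the same for the moment, N m; "opening": opening from 0.0 (shut) to 1.0 (fully open); "grip_force": force on a finger pad.
Only numpy, scipy, OpenCV 4.12 (cv2) and the standard library are available. Lean on these libraries where they do the work, as an engineer would, in place of code of your own. Each camera call takes 0.05 s, during which the arm holds its last target. There are 200 camera calls.

### The job

The cover sample lying on the job ticket shows which of the three diaries is to be pressed now: take the diary of that colour and lay it flat and square in the middle of the press, its spine towards the front of the press and left about 35 mm outside the platen's front edge. Then turn the crank clockwise, as many turns as it takes, until the platen is tight on the diary and the crank comes to its stop. Leave the other two diaries and everything else on the bench where they are.

Things in the scene. Friction and masses are not known exactly. Their poses are not given: they have to be found in the camera images.
- book_blue: Finished pocket diary, a closed rigid book 112 long (its x) x 56 wide (its y) x 24 mm thick, about 0.13 kg, blue cloth cover. Origin: centre of its underside; z up. The spine (closed end, all cover colour, with a darker band near it) is the -x end, which faces the robot on the board; white page edges show on the other three sides.
- book_green: Finished pocket diary, a closed rigid book 112 long (its x) x 56 wide (its y) x 24 mm thick, about 0.13 kg, green cloth cover. Origin: centre of its underside; z up. The spine (closed end, all cover colour, with a darker band near it) is the -x end, which faces the robot on the board; white page edges show on the other three sides.
- book_red: Finished pocket diary, a closed rigid book 112 long (its x) x 56 wide (its y) x 24 mm thick, about 0.13 kg, red cloth cover. Origin: centre of its underside; z up. The spine (closed end, all cover colour, with a darker band near it) is the -x end, which faces the robot on the board; white page edges show on the other three sides.
- spine_blue (a point): Middle of the lower edge of the blue diary's spine, 56 mm from its origin along -x.
- spine_green (a point): Middle of the lower edge of the green diary's spine, 56 mm from its origin along -x.
- spine_red (a point): Middle of the lower edge of the red diary's spine, 56 mm from its origin along -x.
- swatch_blue: Flat blue cover-cloth sample tile, 50 x 60 x 4 mm, fixed. Origin: centre of its underside. One of the three tiles lies on the job ticket, the other two in the black sample tray.
- swatch_green: Flat green cover-cloth sample tile, 50 x 60 x 4 mm, fixed. Origin: centre of its underside. One of the three tiles lies on the job ticket, the other two in the black sample tray.
- swatch_red: Flat red cover-cloth sample tile, 50 x 60 x 4 mm, fixed. Origin: centre of its underside. One of the three tiles lies on the job ticket, the other two in the black sample tray.
- ticket_centre (a point): Middle of the job ticket, a small wooden clipboard 110 x 100 mm with white paper and a brass clip, lying flat on the robot's left; this point is on its top face, 6.5 mm above the table, under the sample tile that it carries.
- bed_front (a point): Top of the press bed (30 mm above the table), midway across, straight below the platen's front edge; x points into the press, y left, z up. The base (190 x 210 mm) reaches 50 mm in front of here as a ledge. The two columns (18 mm thick) stand 90 mm either side, 65 mm in. A fixed top plate, as deep as the platen, hangs 110 to 130 mm above the bed: reach in from the front, tool tilted.
- platen: The press's moving platen, dark steel, 130 x 150 x 18 mm. Origin: centre of its underside; it is 43 to 46 mm above the bed at the start and goes down 12 mm per crank turn.
- screw_axis (a point): Point on the vertical axis of the press screw, about which the crank turns, at the top of the brass nut (176 mm above the table); it does not move.
- crank (a joint): Angle of the press crank (rad): 0 = fully open, grows as it is turned clockwise seen from above, which lowers the platen; about 11.5 = platen meets a diary lying on the bed, 12.04 = the crank's stop, diary pressed tight. It stays where it is left.
- crank_knob (a point): Point on the axis of the red upright crank handle, a revolving cylinder of 20 mm diameter and 45 mm height, 50 mm from the screw axis; the point is 28 mm above the handle's foot and 17 mm below its top. It sinks with the platen as the crank is turned.
- weight: Dark iron weight with a knob, 64 mm diameter, 102 mm high, standing; a bystander. Origin: centre of its underside.
- paste_jar: Amber jar with a white lid, 68 mm diameter, 85 mm high; a bystander. Origin: centre of its underside.
- thread_spool: Yellow thread spool, 40 mm diameter, 53 mm high, standing in front of the press; a bystander. Origin: centre of its underside.
- iron: Small electric iron with a blue handle, about 150 x 75 x 95 mm; a bystander. Origin: underside.
- awl: Awl with a wooden handle, 150 mm long, lying on the robot's left; a bystander. Origin: underside of its middle.
- glue_brush: Glue brush, 200 mm long, lying on the robot's left; a bystander. Origin: underside of its middle.
- bone_folder: Flat ivory-coloured bone folder, 160 x 22 x 5 mm, lying on the robot's right; a bystander. Origin: underside of its middle.
There are look-alikes about, which are no part of the job. What is shaped like the book_blue but yellow is not meant.

How it is judged (in metres and radians):
On the way:
1. the diary of the ticket's colour lies in place on the press bed, under the open platen (((horizontal distance between swatch_blue and ticket_centre below 0.03 m and x of spine_blue in the frame of bed_front between -0.052 and -0.018 m and y of book_blue in the frame of bed_front between -0.025 and 0.025 m and z of book_blue in the frame of bed_front between -0.004 and 0.005 m and angle between the x axis of book_blue and the x axis of bed_front, either way round below 0.15 rad and angle between book_blue's own z axis and vertical below 0.1 rad) or (horizontal distance between swatch_green and ticket_centre below 0.03 m and x of spine_green in the frame of bed_front between -0.052 and -0.018 m and y of book_green in the frame of bed_front between -0.025 and 0.025 m and z of book_green in the frame of bed_front between -0.004 and 0.005 m and angle between the x axis of book_green and the x axis of bed_front, either way round below 0.15 rad and angle between book_green's own z axis and vertical below 0.1 rad) or (horizontal distance between swatch_red and ticket_centre below 0.03 m and x of spine_red in the frame of bed_front between -0.052 and -0.018 m and y of book_red in the frame of bed_front between -0.025 and 0.025 m and z of book_red in the frame of bed_front between -0.004 and 0.005 m and angle between the x axis of book_red and the x axis of bed_front, either way round below 0.15 rad and angle between book_red's own z axis and vertical below 0.1 rad))), for 0.2 s.
At the end, for the whole second after the job is handed in: The diary of the ticket's colour lies flat and still on the bed, spine 18 to 52 mm outside the platen's front edge, within 25 mm of the middle, square within 0.15 rad; the platen presses it with more than 5 N; the other two diaries are within 20 mm of where they were (((horizontal distance between swatch_blue and ticket_centre below 0.03 m and x of spine_blue in the frame of bed_front between -0.052 and -0.018 m and y of book_blue in the frame of bed_front between -0.025 and 0.025 m and z of book_blue in the frame of bed_front between -0.004 and 0.005 m and angle between the x axis of book_blue and the x axis of bed_front, either way round below 0.15 rad and angle between book_blue's own z axis and vertical below 0.1 rad and contact force between platen and book_blue above 5 N and linear speed of book_blue below 0.01 m/s and distance of each of book_green, book_red from where it was at the start of the episode below 0.02 m) or (horizontal distance between swatch_green and ticket_centre below 0.03 m and x of spine_green in the frame of bed_front between -0.052 and -0.018 m and y of book_green in the frame of bed_front between -0.025 and 0.025 m and z of book_green in the frame of bed_front between -0.004 and 0.005 m and angle between the x axis of book_green and the x axis of bed_front, either way round below 0.15 rad and angle between book_green's own z axis and vertical below 0.1 rad and contact force between platen and book_green above 5 N and linear speed of book_green below 0.01 m/s and distance of each of book_blue, book_red from where it was at the start of the episode below 0.02 m) or (horizontal distance between swatch_red and ticket_centre below 0.03 m and x of spine_red in the frame of bed_front between -0.052 and -0.018 m and y of book_red in the frame of bed_front between -0.025 and 0.025 m and z of book_red in the frame of bed_front between -0.004 and 0.005 m and angle between the x axis of book_red and the x axis of bed_front, either way round below 0.15 rad and angle between book_red's own z axis and vertical below 0.1 rad and contact force between platen and book_red above 5 N and linear speed of book_red below 0.01 m/s and distance of each of book_blue, book_green from where it was at the start of the episode below 0.02 m))); the robot touches nothing.
It fails at once if a bystander (weight, jar, spool, iron, awl, brush or bone folder) is moved by more than 30 mm (distance of any of weight, paste_jar, thread_spool, iron, awl, glue_brush, bone_folder from where it was at the start of the episode above 0.03 m).
It also fails if it takes over 67 s, if anything falls off the work surface, if the arm or the gripper's body presses on something with over 40 N, if the wrist force passes 120 N, or if a joint passes its speed limit or range.

## Working session

There is one attempt and no reset: what is moved stays moved. The work goes in short steps, Python scripts to look and compute and a tool call to move; the robot and the scene stay as the last step left them, time stands still between calls to the robot, and variables do not carry over. Pictures are saved under pics/ and viewed, at most 10 in all, crops included, and the job is handed in when it is done.

Besides the shell and the picture viewer there is one more tool, called after ">>>" in YAML: its name, and indented under it one key for each argument. step_arm: Moves the arm, as the interface text tells. Its arguments: {"type":"object","properties":{"increments":{"type":"array"},"fingers":{"type":"number"}},"required":["increments"]}

```bash
mkdir -p pics; cat > h.py <<'E'
import numpy as np, cv2
from cell import state, imaging, env, spot_in, mark_of
def cam(n):
    d=imaging.read_camera(n); d['K']=np.array(d['intrinsics']); d['T']=np.array(d['camera_from_world']); return d
def ray(d,uv):
    K=d['K']; x=(uv[0]-K[0,2])/K[0,0]; y=(uv[1]-K[1,2])/K[1,1]
    R=d['T'][:3,:3]; o=-R.T@d['T'][:3,3]; return o, R.T@np.array([x,-y,-1.])
def atz(d,uv,z):
    o,r=ray(d,uv); return o+r*(z-o[2])/r[2]
def dep(d,uv):
    o,r=ray(d,uv); return o+r*d['z_map'][int(round(uv[1])),int(round(uv[0]))]
def cloud(d):
    v,u=np.mgrid[0:400,0:640]; K=d['K']; z=d['z_map'].astype(float)
    p=np.stack([(u-K[0,2])/K[0,0]*z,-(v-K[1,2])/K[1,1]*z,-z],-1)
    R=d['T'][:3,:3]; return (p-d['T'][:3,3])@R
def save(d,f): cv2.imwrite(f,cv2.cvtColor(d['color'],cv2.COLOR_RGB2BGR))
E
python3 - <<'E'
from h import *
np.set_printoptions(precision=1,suppress=True)
names="book_blue book_green book_red swatch_blue swatch_green swatch_red spine_blue spine_green spine_red ticket_centre bed_front platen screw_axis crank_knob weight paste_jar thread_spool iron".split()
ims=[]
for c in ['top','side']:
    d=cam(c); save(d,f'pics/{c}1.png'); np.savez(f'{c}.npz',**{k:d[k] for k in['color','z_map','K','T']})
    for n in names:
        for m in mark_of(c,n)[:2]:
            uv=m['uv']
            try: print(c,n,round(m['confidence'],2),np.array(uv),dep(d,uv))
            except Exception as e: print(c,n,e)
print(state())
E
```

```text
top book_blue 0.81 [390.4 195.9] [ 530.8 -254.6   35.7]
top book_blue 0.6 [476.4 158.8] [ 649.1 -538.8   24.3]
top book_green 0.55 [351.  205.2] [ 502.4 -127.9   32.8]
top book_red 0.72 [426.7 185. ] [ 564.9 -373.2   31.4]
top book_red 0.42 [150.3 210.2] [493.5 512.9  35.5]
top swatch_blue 0.61 [334.  121.9] [779.1 -78.2   2.4]
top swatch_blue 0.32 [221.6 280.6] [265.4 290.2  16.7]
top swatch_green 0.56 [187.1 148.7] [693.3 402.5  12.2]
top swatch_red 0.62 [361.9 124.2] [ 770.  -169.9    5.2]
top swatch_red 0.59 [332.4 125.2] [765.5 -72.2  15.2]
top spine_blue 0.85 [391.6 212.7] [ 477.2 -261.1   13.4]
top spine_green 0.93 [351.5 222. ] [ 448.6 -128.4   36.2]
top spine_red 0.95 [429.1 206. ] [ 497.5 -382.8   17.7]
top ticket_centre 0.7 [187.9 150.7] [687.9 401.8   4.7]
top ticket_centre 0.53 [235.3 173.3] [585.2 204.4 264.5]
top bed_front 0.96 [258.1 189.5] [556.7 170.7  24.1]
top bed_front 0.64 [361.3 124.7] [ 766.7 -167.1   13.2]
top platen 0.67 [251.5 167.2] [611.8 172.  174.9]
top crank_knob 0.6 [233.2 172.5] [586.7 209.  271.2]
top weight 0.96 [433.2 149. ] [ 676.  -387.7   67.4]
[... 1323 characters left out ...]
.1 197.  251.5]
side weight 0.92 [378.9 309.8] [ 679.3 -426.    41.9]
side paste_jar 0.7 [290.2 161.8] [418.7 343.8  49. ]
side paste_jar 0.6 [387.4 238.1] [770.3 -96.1  15.4]
side thread_spool 0.69 [279.4 222.8] [360.2  16.9  17.3]
side iron 0.78 [306.7 141.1] [501.1 501.9  32.8]
side iron 0.29 [338.3 179.1] [598.9  96.8 159. ]
{'t': 1.9, 'joints': array([-1.3,  0.5,  1.6, -0. ,  1.1, -0.1]), 'qvel': array([ 0., -0., -0.,  0.,  0.,  0.]), 'tau': array([ -0. , -61.2, -25.8,   0.1,   0. ,  -0. ]), 'eef_pos': array([ 237.5, -578.1,  189.1]), 'tcp_rot': array([3.1, 0. , 0.4]), 'ft_force': array([0.2, 0.4, 0.2]), 'moment': array([ 0.,  0., -0.]), 'grip_force': 0.0, 'opening': 1.0011246843536488}
```

View pictures.

```bash
python3 - <<'E'
import cv2
a=cv2.imread('pics/top1.png');cv2.imwrite('pics/top1c.png',cv2.resize(a[90:300,120:500],None,fx=2.1,fy=2.1,interpolation=cv2.INTER_CUBIC))
a=cv2.imread('pics/side1.png');cv2.imwrite('pics/side1c.png',cv2.resize(a[110:390,200:480],None,fx=2.1,fy=2.1,interpolation=cv2.INTER_CUBIC))
E
```

```text
(no output)
```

View pics/top1c.png

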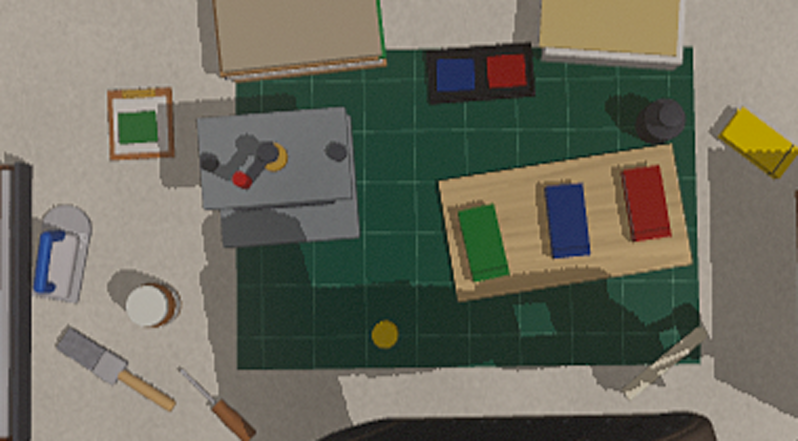

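View pics/side1c.png

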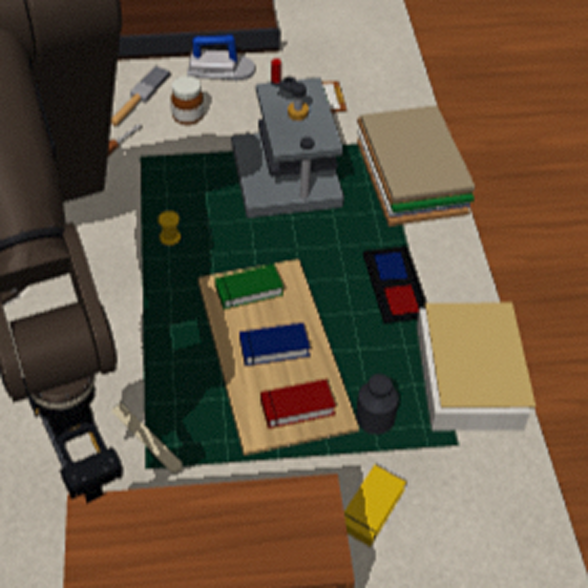

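The ticket tile at top px (187,149) is green (crop 137,127). Green things that could be confused: the green diary at top px (351,205), the ticket tile, and the green book in the stack at (290,95). Blue and red diaries are at (390,196) and (427,185), and the yellow look-alike at (477,159). I choose the green diary on the board.

```bash
python3 - <<'E'
from h import *
np.set_printoptions(precision=3,suppress=True)
for c in['top','side']:
    d=dict(np.load(c+'.npz')); P=cloud(d); h=cv2.cvtColor(d['color'],cv2.COLOR_RGB2HSV)
    x,y,z=P[...,0],P[...,1],P[...,2]
    def rect(m,n):
        m=cv2.morphologyEx(m.astype(np.uint8),cv2.MORPH_OPEN,np.ones((3,3)))
        k,l,s,_=cv2.connectedComponentsWithStats(m)
        m=l==1+np.argmax(s[1:,4]); q=P[m]; zz=np.median(q[:,2])
        # reproject pixels at median height
        v,u=np.nonzero(m); w=np.array([atz(d,(a,b),zz)[:2] for a,b in zip(u,v)],np.float32)
        print(c,n,m.sum(),'z',zz,cv2.minAreaRect(w), 'mean',w.mean(0))
    reg=lambda a,b,e,f:(x>a)&(x<b)&(y>e)&(y<f)
    g=(h[...,0]>50)&(h[...,0]<75)&(h[...,1]>130)&(h[...,2]>80)
    rect(reg(420,580,-220,-70)&g&(z>18),'green')
    rect(reg(480,760,50,310)&(z>148)&(z<172),'plate')
    q=reg(480,760,40,320)&(z>20)&(z<45); rect(q,'bed')
    r=((h[...,0]<8)|(h[...,0]>172))&(h[...,1]>150)&reg(530,720,90,300)&(z>200); v,u=np.nonzero(r)
    print('knob',r.sum(),u.min(),u.max(),v.min(),v.max(),np.median(P[r],0),P[r].max(0),P[r].min(0))
    q=reg(420,720,-480,-60)&(h[...,0]>10)&(h[...,0]<25)&(z<40)&(z>0);print('board z',np.median(z[q]))
E
```

```text
top green 562 z 35.70146866964086 ((502.4095153808594, -123.85981750488281), (108.7567367553711, 54.65720748901367), 12.022793769836426) mean [ 503.049 -123.699]
top plate 2741 z 159.6689350818049 ((621.106689453125, 177.70089721679688), (130.49392700195312, 209.9893035888672), 3.916069746017456) mean [621.414 176.512]
top bed 1117 z 29.53504142084529 ((536.613525390625, 171.80419921875), (59.53596115112305, 209.85421752929688), 4.012890338897705) mean [534.745 170.98 ]
knob 51 231 239 172 179 [580.362 205.766 264.496] [588.432 216.5   271.238] [572.19  198.938 227.781]
board z 11.624917332790913Traceback (most recent call last):
  File "<stdin>", line 15, in <module>
  File "<stdin>", line 9, in rect
    return _wrapfunc(a, 'argmax', axis=axis, out=out, **kwds)
    return bound(*args, **kwds)
ValueError: attempt to get argmax of an empty sequence
```

```bash
python3 - <<'E'
import cv2
a=cv2.imread('pics/top1.png');cv2.imwrite('pics/press.png',cv2.resize(a[130:220,205:375],None,fx=4.5,fy=4.5,interpolation=cv2.INTER_CUBIC))
E
```

```text
(no output)
```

View pics/press.png

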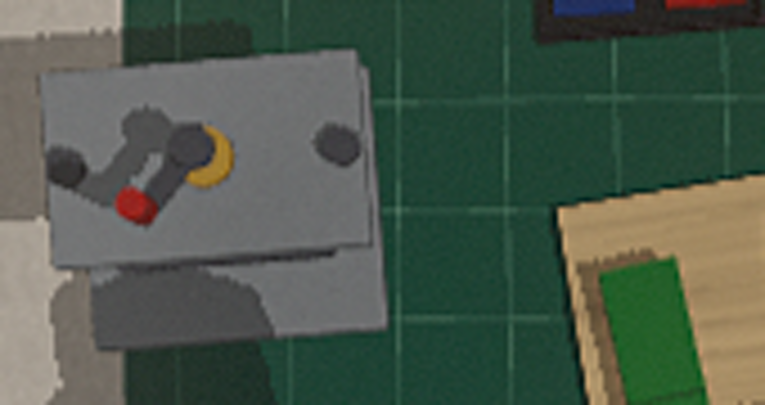

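```bash
cat >> h.py <<'E'
from scipy.spatial.transform import Rotation as Ro
def tool():
    s=state(); return s,np.array(s['eef_pos']),Ro.from_euler('xyz',s['tcp_rot']).as_matrix()
def go(x,y,z,yaw=None):
    s,p,R=tool(); psi=np.arctan2(R[1,0],R[0,0])
    print('t',s['t'],'pos',p.round(1),'rot',np.round(s['tcp_rot'],3),'F',np.round(s['ft_force'],1),'slide mm',(R.T@(np.array([x,y,z])-p)).round(1),'roll',None if yaw is None else round(psi-yaw,3))
E
python3 - <<'E'
from h import *
go(469.2,-131,110,0.21)
d=cam('wrist'); s,p,R=tool(); o=-d['T'][:3,:3].T@d['T'][:3,3]; print('cam in tool',R.T@(o-p))
print(np.round(s['joints'],3), R.round(3))
E
```

```text
t 1.9 pos [ 237.5 -578.1  189.1] rot [3.142 0.    0.39 ] F [0.2 0.4 0.2] slide mm [ 384.2 -325.5   79.1] roll 0.18
cam in tool [ 7.61003983e+01  1.25272227e-01 -1.94845792e+02]
[-1.287  0.491  1.559  0.     1.092 -0.106] [[ 0.925  0.38   0.   ]
 [ 0.38  -0.925 -0.   ]
 [-0.     0.    -1.   ]]
```

>>> step_arm:
  increments:
    - {"slide":[0.045,-0.038,0],"roll":-0.18}
    - {"slide":[0.09,-0.076,0],"roll":-0.36}
    - {"slide":[0.135,-0.114,0],"roll":-0.54}
    - {"slide":[0.18,-0.152,0],"roll":-0.72}
    - {"slide":[0.225,-0.19,0],"roll":-0.9}
  fingers: 1

```text
t: 2.58
eef_pos: [374.1, -315.3, 189.4]
tcp_rot: [3.141, 0.0, 1.295]
ft_force: [1.1, -0.7, -0.5]
opening: 0.995
grip_force: 0.0
```

```bash
python3 - <<'E'
from h import *
go(469.2,-131,150,0.21-np.pi); print(state()['joints'].round(2))
E
```

```text
t 2.575 pos [ 374.1 -315.3  189.4] rot [3.141 0.    1.295] F [ 1.1 -0.7 -0.5] slide mm [203.2  41.4  39.3] roll 4.227
[-0.84  0.3   1.88 -0.    0.96 -0.56]
```

>>> step_arm:
  increments:
    - {"slide":[0.042,0.008,0.004],"roll":-0.18}
    - {"slide":[0.084,0.016,0.008],"roll":-0.36}
    - {"slide":[0.126,0.024,0.012],"roll":-0.54}
    - {"slide":[0.168,0.032,0.02],"roll":-0.72}
    - {"slide":[0.203,0.041,0.04],"roll":-0.9}

```text
t: 3.2
eef_pos: [470.1, -132.0, 149.6]
tcp_rot: [3.14, 0.002, 2.196]
ft_force: [0.6, -0.1, -0.1]
opening: 0.999
grip_force: 0.0
```

>>> step_arm:
  increments:
    - {"slide":[0,0,0],"roll":-0.18}
    - {"slide":[0,0,0],"roll":-0.36}
    - {"slide":[0,0,0],"roll":-0.54}
    - {"slide":[0,0,0],"roll":-0.72}
    - {"slide":[0,0,0],"roll":-0.9}

```text
t: 3.82
eef_pos: [469.2, -133.2, 149.2]
tcp_rot: [-3.141, 0.0, 3.096]
ft_force: [0.1, -0.6, 0.2]
opening: 1.001
grip_force: 0.0
```

>>> step_arm:
  increments:
    - {"slide":[0,0,0],"roll":-0.18}
    - {"slide":[0,0,0],"roll":-0.256}
    - {"slide":[0,0,0],"roll":-0.256}

```text
t: 4.2
eef_pos: [469.2, -133.2, 149.2]
tcp_rot: [-3.141, 0.0, -2.938]
ft_force: [0.5, -0.3, -0.4]
opening: 1.0
grip_force: 0.0
```

```bash
python3 - <<'E'
from h import *
go(469.2,-131,15.5,0.21-np.pi); print(state()['joints'].round(2))
d=cam('wrist'); save(d,'pics/w1.png')
P=cloud(d); h=cv2.cvtColor(d['color'],cv2.COLOR_RGB2HSV); x,y,z=P[...,0],P[...,1],P[...,2]
g=(h[...,0]>50)&(h[...,0]<75)&(h[...,1]>130)&(h[...,2]>60)&(z>28)&(z<42)&(x>400)
v,u=np.nonzero(g); print(g.sum(),u.min(),u.max(),v.min(),v.max(),np.median(P[g],0),cv2.minAreaRect(P[g][:,:2].astype(np.float32)))
E
```

```text
t 4.2 pos [ 469.2 -133.2  149.2] rot [-3.141  0.    -2.938] F [ 0.5 -0.3 -0.4] slide mm [ -0.4   2.2 133.7] roll -0.006
[-0.41  0.35  1.94 -0.    0.86 -2.19]
6517 297 357 160 273 [ 497.28187145 -123.79577968   35.54588217] ((501.78704833984375, -123.03204345703125), (111.54196166992188, 54.691280364990234), 12.149889945983887)
```

View pics/w1.png

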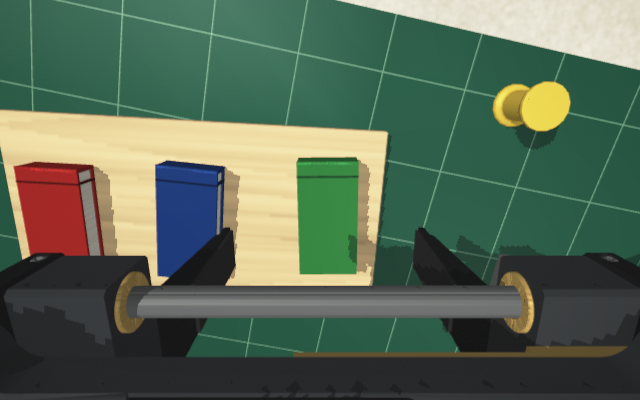

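The wrist view shows the green diary at px (297–357, 160–273) between the fingers, spine towards the robot; the measured pose agrees with the top view.

>>> step_arm:
  increments:
    - {"slide":[0,0.003,0.045]}
    - {"slide":[0,0.003,0.09]}
    - {"slide":[0,0.003,0.12]}
    - {"slide":[0,0.003,0.134]}
    - {"slide":[0,0.003,0.134]}

```text
invalid input at $.increments[0]: expected keys slide, roll
```

>>> step_arm:
  increments:
    - {"slide":[0,0,0]}
    - {"slide":[0,0,0]}
    - {"slide":[0,0,0]}
    - {"slide":[0,0,0]}
    - {"slide":[0,0,0]}
  fingers: 0

```text
invalid input at $.increments[0]: expected keys slide, roll
```

>>> step_arm:
  increments:
    - {"slide":[0,0.003,0.045],"roll":0}
    - {"slide":[0,0.003,0.09],"roll":0}
    - {"slide":[0,0.003,0.12],"roll":0}
    - {"slide":[0,0.003,0.134],"roll":0}
    - {"slide":[0,0.003,0.134],"roll":0}

```text
t: 4.88
eef_pos: [468.4, -130.3, 14.9]
tcp_rot: [3.141, -0.001, -2.938]
ft_force: [-1.1, 1.4, -0.1]
opening: 0.997
grip_force: 0.0
```

>>> step_arm:
  increments:
    - {"slide":[0,0,0],"roll":0}
    - {"slide":[0,0,0],"roll":0}
    - {"slide":[0,0,0],"roll":0}
    - {"slide":[0,0,0],"roll":0}
    - {"slide":[0,0,0],"roll":0}
  fingers: 0

```text
t: 5.5
eef_pos: [468.6, -130.3, 15.2]
tcp_rot: [-3.141, 0.0, -2.937]
ft_force: [0.1, -0.1, 0.4]
opening: 0.533
grip_force: 0.0
```

>>> step_arm:
  increments:
    - {"slide":[0,0,0],"roll":0}
    - {"slide":[0,0,0],"roll":0}
    - {"slide":[0,0,0],"roll":0}

```text
t: 5.88
eef_pos: [468.5, -130.3, 15.1]
tcp_rot: [-3.142, -0.0, -2.937]
ft_force: [-0.3, -0.4, -0.0]
opening: 0.217
grip_force: 0.0
```

```bash
python3 - <<'E'
from h import *
d=cam('wrist'); t=cam('side'); print(state()['opening'],state()['grip_force'])
a=cv2.resize(t['color'][200:330,250:390],(431,400),interpolation=cv2.INTER_CUBIC)
im=np.hstack([d['color'][:,140:500],a]); cv2.imwrite('pics/w2.png',cv2.cvtColor(im,cv2.COLOR_RGB2BGR))
E
```

```text
0.13116612823576113 0.0
```

View pics/w2.png

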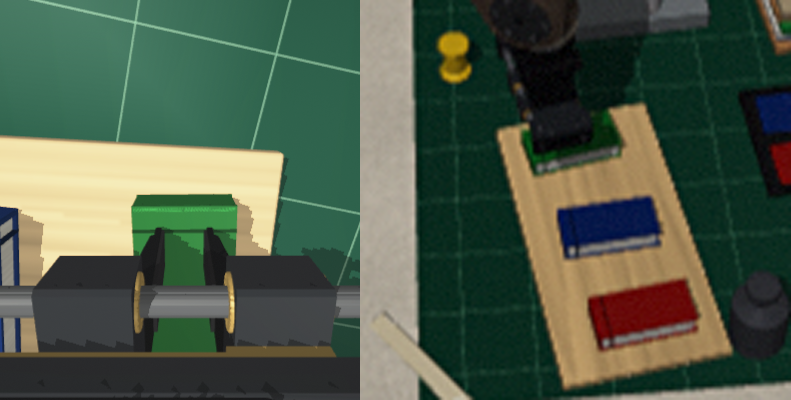

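The fingers closed above the cover without touching it: both finger tips show over the book at crop px (155,235) and (210,235). I measure where the finger ends really are.

```bash
python3 - <<'E'
from h import *
np.set_printoptions(precision=1,suppress=True)
d=cam('wrist'); P=cloud(d); s,p,R=tool(); print(p,s['opening'],s['joints'].round(3)); Q=(P-p)@R
v=d['color'].max(-1)
for r in range(226,260,3):
    for c in range(278,372,5):
        if v[r,c]<60 and d['z_map'][r,c]>0: print((c,r),P[r,c],Q[r,c],end=' | ')
    print()
t=cam('side'); C=cloud(t)
m=(np.abs(C[...,0]-440)<20)&(np.abs(C[...,1]+80)<15); print('mat side',np.median(C[m],0))
m=(np.abs(P[...,2])<10); print('mat wrist',np.median(P[m],0))
E
```

```text
[ 468.5 -130.3   15.1] 0.09103720955956227 [-0.4  0.6  2.1 -0.   0.5 -2.2]

(308, 229) [ 459.1 -140.7   41.9] [ 11.3  -8.3 -26.8] | (343, 229) [ 455.4 -123.1   42.1] [ 11.4   9.7 -27. ] | 
(303, 232) [ 459.7 -143.    45.8] [ 11.2 -10.7 -30.7] | (308, 232) [ 458.6 -140.6   47.4] [ 11.9  -8.1 -32.3] | (338, 232) [ 457.4 -125.3   42.5] [  9.9   7.1 -27.4] | (343, 232) [ 455.6 -123.2   45.8] [ 11.2   9.5 -30.7] | 
(303, 235) [ 459.9 -142.8   49.2] [ 11.  -10.5 -34.1] | (308, 235) [ 459.9 -140.3   48.1] [ 10.5  -8.1 -33. ] | (338, 235) [ 457.1 -125.5   47.2] [ 10.2   6.9 -32.1] | (343, 235) [ 455.7 -123.4   49.7] [ 11.2   9.3 -34.6] | 
(298, 238) [ 459.7 -144.9   54.7] [ 11.7 -12.6 -39.6] | (303, 238) [ 459.3 -142.6   54.3] [ 11.5 -10.2 -39.2] | (308, 238) [ 460.1 -140.1   51.3] [ 10.2  -7.9 -36.2] | (338, 238) [ 457.4 -125.6   50.5] [  9.9   6.8 -35.4] | (343, 238) [ 455.4 -123.7   54.2] [ 11.5   9.1 -39.1] | (348, 238) [ 455.1 -121.3   53.9] [ 11.3  11.5 -38.8] | 
(298, 241) [ 459.4 -144.7   58.8] [ 11.8 -12.3 -43.7] | (303, 241) [ 459.3 -142.4   57.9] [ 11.5 -10.  -42.8] | (308, 241) [
[... 2985 characters left out ...]
-109.7] | (293, 259) [ 435.8 -145.6  125.3] [  35.1   -8.4 -110.2] | (298, 259) [ 460.  -143.3   75.8] [ 10.9 -11.1 -60.7] | (303, 259) [ 459.  -141.3   77.2] [ 11.6  -8.9 -62.1] | (308, 259) [ 460.2 -139.1   73.8] [ 10.   -6.9 -58.7] | (338, 259) [ 457.8 -126.4   73.2] [  9.7   5.9 -58.1] | (343, 259) [ 455.6 -124.9   77.1] [ 11.6   7.9 -62. ] | (348, 259) [ 454.9 -123.    77.6] [ 11.8   9.9 -62.5] | (353, 259) [ 432.6 -129.9  125.2] [  35.1    7.6 -110.1] | (358, 259) [ 432.4 -128.6  125.2] [  35.     9.  -110.1] | (363, 259) [ 432.  -127.4  125.5] [  35.2   10.2 -110.4] | (368, 259) [ 432.4 -125.7  124. ] [  34.5   11.8 -108.9] | 
mat side [432.3 -82.1 438.7]
mat wrist [394.3 -87.7   0.4]
```

Finger ends sit about 25 mm above the reported TCP, so the tool is shorter than stated. I allow for this: reopen, go about 22 mm lower, check the force.

>>> step_arm:
  increments:
    - {"slide":[0,0,0],"roll":0}
    - {"slide":[0,0,0],"roll":0}
    - {"slide":[0,0,0],"roll":0}
    - {"slide":[0,0,0],"roll":0}
    - {"slide":[0,0,0],"roll":0}
  fingers: 1

```text
t: 6.7
eef_pos: [468.5, -130.3, 15.1]
tcp_rot: [-3.141, 0.0, -2.937]
ft_force: [0.3, 0.1, 0.6]
opening: 0.518
grip_force: 0.0
```

>>> step_arm:
  increments:
    - {"slide":[0,0,0],"roll":0}
    - {"slide":[0,0,0],"roll":0}
    - {"slide":[0,0,0],"roll":0}
    - {"slide":[0,0,0],"roll":0}
    - {"slide":[0,0,0],"roll":0}

```text
t: 7.32
eef_pos: [468.6, -130.3, 15.1]
tcp_rot: [-3.141, 0.0, -2.937]
ft_force: [0.9, -0.7, 0.2]
opening: 0.99
grip_force: 0.0
```

>>> step_arm:
  increments:
    - {"slide":[0,0,0.008],"roll":0}
    - {"slide":[0,0,0.014],"roll":0}
    - {"slide":[0,0,0.018],"roll":0}
    - {"slide":[0,0,0.021],"roll":0}
    - {"slide":[0,0,0.021],"roll":0}

```text
t: 7.95
eef_pos: [468.4, -130.3, -6.1]
tcp_rot: [3.141, -0.0, -2.937]
ft_force: [1.1, -0.1, 0.7]
opening: 1.001
grip_force: 0.0
```

>>> step_arm:
  increments:
    - {"slide":[0,0,0],"roll":0}
    - {"slide":[0,0,0],"roll":0}
    - {"slide":[0,0,0],"roll":0}
    - {"slide":[0,0,0],"roll":0}
    - {"slide":[0,0,0],"roll":0}
  fingers: 0

```text
t: 8.57
eef_pos: [468.6, -130.3, -5.8]
tcp_rot: [-3.141, 0.0, -2.937]
ft_force: [0.5, 0.5, 1.1]
opening: 0.585
grip_force: 30.0
```

>>> step_arm:
  increments:
    - {"slide":[0,0,0],"roll":0}
    - {"slide":[0,0,0],"roll":0}

```text
t: 8.82
eef_pos: [468.5, -130.3, -5.8]
tcp_rot: [-3.142, 0.0, -2.937]
ft_force: [0.3, -0.5, 1.3]
opening: 0.588
grip_force: 30.0
```

>>> step_arm:
  increments:
    - {"slide":[0,0,-0.03],"roll":0}
    - {"slide":[0,0,-0.08],"roll":0}
    - {"slide":[0.001,0.04,-0.096],"roll":0.03}
    - {"slide":[0.002,0.09,-0.096],"roll":0.06}
    - {"slide":[0.003,0.14,-0.096],"roll":0.1}

```text
t: 9.45
eef_pos: [436.7, 7.4, 90.3]
tcp_rot: [-3.141, 0.0, -3.039]
ft_force: [0.2, 0.3, -1.5]
opening: 0.584
grip_force: 30.0
```

```bash
python3 - <<'E'
from h import *
go(402,162.5,85,0.068-np.pi);s=state(); print(s['opening'],s['grip_force'],s['joints'].round(2))
E
```

```text
t 9.45 pos [436.7   7.4  90.3] rot [-3.141  0.    -3.039] F [ 0.2  0.3 -1.5] slide mm [ 18.7 157.9   5.3] roll 0.034
0.5838347849929117 29.97005134820938 [-0.13  0.38  2.11 -0.    0.65 -1.81]
```

>>> step_arm:
  increments:
    - {"slide":[0.006,0.05,0],"roll":0.01}
    - {"slide":[0.012,0.1,0],"roll":0.02}
    - {"slide":[0.019,0.158,0],"roll":0.034}
    - {"slide":[0.019,0.158,0.035],"roll":0.034}
    - {"slide":[0.019,0.158,0.068],"roll":0.034}

```text
t: 10.07
eef_pos: [401.6, 162.3, 21.4]
tcp_rot: [3.142, 0.001, -3.069]
ft_force: [0.3, -1.4, -1.4]
opening: 0.592
grip_force: 30.0
```

```bash
python3 - <<'E'
from h import *
go(501.4,169.3,20.5,0.068-np.pi)
d=cam('wrist'); t=cam('top'); save(d,'pics/w3.png')
P=cloud(d); h=cv2.cvtColor(d['color'],cv2.COLOR_RGB2HSV); z=P[...,2]
g=(h[...,0]>50)&(h[...,0]<75)&(h[...,1]>130)&(h[...,2]>60)&(z>45)&(z<80)
print('wrist',g.sum(),np.median(P[g],0),cv2.minAreaRect(P[g][:,:2].astype(np.float32)))
P=cloud(t); h=cv2.cvtColor(t['color'],cv2.COLOR_RGB2HSV); z=P[...,2]
g=(h[...,0]>50)&(h[...,0]<75)&(h[...,1]>130)&(h[...,2]>60)&(z>45)&(z<80)&(P[...,0]<600)
print('top',g.sum(),np.median(P[g],0),cv2.minAreaRect(P[g][:,:2].astype(np.float32)))
a=cv2.resize(t['color'][150:250,200:330],(520,400),interpolation=cv2.INTER_CUBIC)
cv2.imwrite('pics/w3.png',cv2.cvtColor(np.hstack([d['color'][:,180:460],a]),cv2.COLOR_RGB2BGR))
E
```

```text
t 10.075 pos [401.6 162.3  21.4] rot [ 3.142e+00  1.000e-03 -3.069e+00] F [ 0.3 -1.4 -1.4] slide mm [-100.    -0.3    1. ] roll 0.005
wrist 12001 [401.75825975 162.66383844  62.63343607] ((416.2205810546875, 164.00747680664062), (73.94161224365234, 60.51823806762695), 4.713001728057861)
top 161 [477.17353941 169.95275419  59.20886522] ((472.37518310546875, 165.42147827148438), (39.46266555786133, 55.61065673828125), 7.667496204376221)
```

View pics/w3.png

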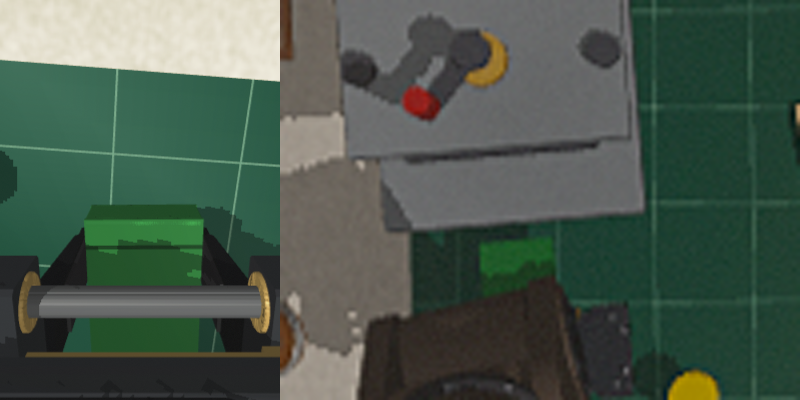

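The diary is held level and square with its front just before the ledge (crop px 480–555, 240–290). I carry it in, set it down and release.

>>> step_arm:
  increments:
    - {"slide":[-0.03,0,0],"roll":0.003}
    - {"slide":[-0.06,0,0],"roll":0.005}
    - {"slide":[-0.085,0,0],"roll":0.005}
    - {"slide":[-0.1,0,0],"roll":0.005}
    - {"slide":[-0.1,0,0.004],"roll":0.005}

```text
t: 10.8
eef_pos: [502.2, 168.3, 18.6]
tcp_rot: [3.142, 0.001, -3.077]
ft_force: [-0.1, 0.9, -0.9]
opening: 0.587
grip_force: 30.0
```

>>> step_arm:
  increments:
    - {"slide":[0,0,0.003],"roll":0}
    - {"slide":[0,0,0.005],"roll":0}
    - {"slide":[0,0,0.005],"roll":0}

```text
t: 11.18
eef_pos: [501.1, 168.4, 13.0]
tcp_rot: [-3.141, -0.001, -3.076]
ft_force: [-0.2, 0.5, -1.6]
opening: 0.587
grip_force: 30.0
```

>>> step_arm:
  increments:
    - {"slide":[0,0,0],"roll":0}
    - {"slide":[0,0,0],"roll":0}
    - {"slide":[0,0,0],"roll":0}
    - {"slide":[0,0,0],"roll":0}
  fingers: 0.8

```text
t: 11.68
eef_pos: [501.7, 168.4, 13.2]
tcp_rot: [-3.142, 0.0, -3.076]
ft_force: [-0.2, 0.2, 0.2]
opening: 0.797
grip_force: 0.0
```

>>> step_arm:
  increments:
    - {"slide":[0.02,0,0],"roll":0}
    - {"slide":[0.045,0,0],"roll":0}
    - {"slide":[0.045,0,0],"roll":0}

```text
t: 12.05
eef_pos: [455.6, 165.4, 13.2]
tcp_rot: [-3.141, -0.001, -3.076]
ft_force: [0.8, -0.6, 0.6]
opening: 0.803
grip_force: 0.0
```

>>> step_arm:
  increments:
    - {"slide":[0,0,-0.003],"roll":0}
    - {"slide":[0,0,-0.003],"roll":0}
    - {"slide":[0,0,-0.003],"roll":0}
    - {"slide":[0,0,-0.003],"roll":0}
    - {"slide":[0,0,-0.003],"roll":0}
  fingers: 0.25

```text
t: 12.68
eef_pos: [456.8, 165.4, 16.0]
tcp_rot: [-3.142, -0.0, -3.077]
ft_force: [-0.3, 0.1, 0.1]
opening: 0.333
grip_force: 0.0
```

```bash
python3 - <<'E'
from h import *
d=cam('wrist'); s,p,R=tool(); print(p,s['opening'],s['ft_force'])
P=cloud(d); h=cv2.cvtColor(d['color'],cv2.COLOR_RGB2HSV); z=P[...,2]
g=(h[...,0]>50)&(h[...,0]<75)&(h[...,1]>130)&(h[...,2]>60)&(z>45)&(z<66)
a=0.068; u=np.array([np.cos(a),np.sin(a)]); w=np.array([-u[1],u[0]]); b=np.array([556.3,173.1])
q=P[g]; X=(q[:,:2]-b)@u; Y=(q[:,:2]-b)@w
print(g.sum(),'z',np.median(q[:,2]),'X',np.percentile(X,[1,99]),'Y',np.percentile(Y,[1,99]),cv2.minAreaRect(q[:,:2].astype(np.float32)))
print('tool',(p[:2]-b)@u,(p[:2]-b)@w)
save(d,'pics/w4.png')
E
```

```text
[456.74220169 165.45201375  16.05593926] 0.2922989170240046 [ 0.10901526 -0.42500624  0.55490538]
2512 z 53.52630349720694 X [-65.21029737 -45.61756724] Y [-24.98572396  22.32917844] ((501.0405578613281, 167.91746520996094), (21.630264282226562, 49.96309280395508), 4.359644412994385)
tool -99.84737172168403 -0.8655967825367116
```

View pics/w4.png

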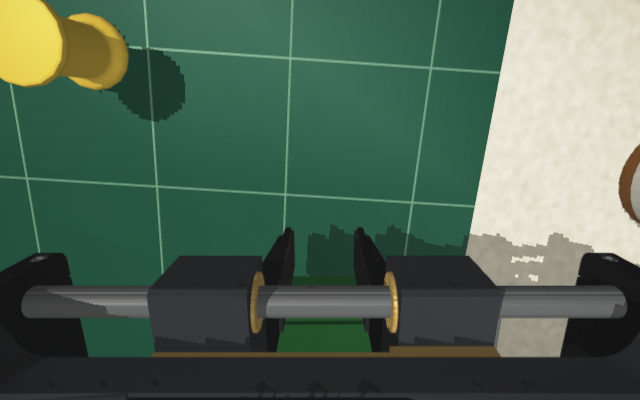

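The diary lies flat on the bed with its spine 77 mm out. I push it in with the part-closed fingers.

>>> step_arm:
  increments:
    - {"slide":[-0.012,0,0],"roll":0}
    - {"slide":[-0.022,0,0],"roll":0}
    - {"slide":[-0.032,0,0],"roll":0}
    - {"slide":[-0.042,0,0],"roll":0}
    - {"slide":[-0.051,0,0],"roll":0}

```text
t: 13.35
eef_pos: [508.3, 168.8, 16.0]
tcp_rot: [-3.142, -0.0, -3.076]
ft_force: [-0.9, -0.8, 1.3]
opening: 0.25
grip_force: 0.7
```

>>> step_arm:
  increments:
    - {"slide":[0,0,0],"roll":0}
    - {"slide":[0.03,0,0],"roll":0}
    - {"slide":[0.09,0,0],"roll":0}
    - {"slide":[0.09,0,-0.06],"roll":0}
    - {"slide":[0.07,0.0,-0.12],"roll":0}

```text
t: 13.98
eef_pos: [435.8, 164.1, 136.7]
tcp_rot: [-3.141, -0.002, -3.076]
ft_force: [1.7, -0.2, -1.4]
opening: 0.251
grip_force: 0.0
```

```bash
cat > chk.py <<'E'
from h import *
a=0.068; u=np.array([np.cos(a),np.sin(a)]); w=np.array([-u[1],u[0]]); b=np.array([556.3,173.1])
for c in ['top','side']:
    d=cam(c); P=cloud(d); h=cv2.cvtColor(d['color'],cv2.COLOR_RGB2HSV); z=P[...,2]
    g=(h[...,0]>50)&(h[...,0]<75)&(h[...,1]>130)&(h[...,2]>40)&(z>46)&(z<62)&(np.abs(P[...,0]-530)<50)&(np.abs(P[...,1]-170)<60)
    if g.sum()>8:
        q=P[g]; X=(q[:,:2]-b)@u; Y=(q[:,:2]-b)@w
        print(c,g.sum(),'z',np.median(q[:,2]),'X',X.min(),X.max(),'Y',Y.min(),Y.max(),cv2.minAreaRect(q[:,:2].astype(np.float32))[2])
    save(d,f'pics/{c}_chk.png')
    print([(m['confidence'],m['uv']) for m in mark_of(c,'spine_green')[:2]])
E
python3 chk.py; python3 -c "
from h import *
go(500,175,270)"
```

```text
top 197 z 53.345894623933155 X -34.02198766913896 1.5976468727085746 Y -30.92427692607928 24.182094297940413 3.6899256706237793
[(0.5, [255.7, 201.2])]
side 75 z 54.10741931618258 X -35.56173858041752 5.186989186255264 Y -27.141599775586695 28.090793214015072 6.752079010009766
[(0.53, [316.4, 192.0])]
t 14.175 pos [437.7 164.3 136.2] rot [ 3.141e+00  2.000e-03 -3.076e+00] F [ 0.1 -0.6 -1.6] slide mm [ -63.1    6.7 -133.7] roll None
```

The diary is in place: spine about 36 mm out, centred, square. Now the crank: go above the knob and locate it from close.

>>> step_arm:
  increments:
    - {"slide":[0.0,0,-0.06],"roll":0}
    - {"slide":[0.0,0,-0.12],"roll":0}
    - {"slide":[0.0,0,-0.15],"roll":0}
    - {"slide":[-0.05,0.02,-0.15],"roll":0}
    - {"slide":[-0.09,0.045,-0.15],"roll":0}
  fingers: 0.6

```text
t: 14.8
eef_pos: [525.3, 215.3, 284.1]
tcp_rot: [-3.141, -0.001, -3.077]
ft_force: [0.3, -0.6, -0.1]
opening: 0.598
grip_force: 0.0
```

```bash
cat > knob.py <<'E'
from h import *
S=np.array([621.1,177.7])
for c in ['wrist','top','side']:
    d=cam(c); P=cloud(d); h=cv2.cvtColor(d['color'],cv2.COLOR_RGB2HSV)
    r=((h[...,0]<8)|(h[...,0]>172))&(h[...,1]>140)&(h[...,2]>50)&(np.linalg.norm(P[...,:2]-S,axis=-1)<75)&(P[...,2]>195)
    if r.sum()<5: print(c,'none'); continue
    q=P[r]; zt=np.percentile(q[:,2],95); t=q[q[:,2]>zt-4]
    o=-d['T'][:3,:3].T@d['T'][:3,3]; cen=(t[:,:2].min(0)+t[:,:2].max(0))/2
    print(c,len(q),len(t),'top',zt.round(1),'cen',cen.round(1),'min',q.min(0).round(1),'max',q.max(0).round(1),'r',np.linalg.norm(cen-S).round(1),'ang',np.degrees(np.arctan2(*(cen-S)[::-1])).round(1))
E
python3 knob.py; python3 -c "
from h import *
go(581.5,208.5,213)"
```

```text
wrist 667 99 top 264.3 cen [573.9 209. ] min [570.9 200.4 217.5] max [579.7 219.6 266.4] r 56.7 ang 146.4
top none
side 56 6 top 270.7 cen [579.6 203.4] min [571.8 194.9 221.9] max [589.  223.  271.9] r 48.9 ang 148.2
t 14.95 pos [524.7 215.5 282.4] rot [-3.141 -0.004 -3.076] F [-0.5 -1.  -1. ] slide mm [-56.5 -10.7  69.2] roll None
```

>>> step_arm:
  increments:
    - {"slide":[-0.03,-0.009,0],"roll":0}
    - {"slide":[-0.056,-0.009,0],"roll":0}
    - {"slide":[-0.056,-0.009,0.03],"roll":0}
    - {"slide":[-0.056,-0.009,0.055],"roll":0}
    - {"slide":[-0.056,-0.009,0.067],"roll":0}

```text
t: 15.58
eef_pos: [579.5, 209.0, 216.3]
tcp_rot: [-3.141, -0.003, -3.077]
ft_force: [0.2, -1.0, 0.9]
opening: 0.599
grip_force: 0.0
```

>>> step_arm:
  increments:
    - {"slide":[0,0,0],"roll":0}
    - {"slide":[0,0,0],"roll":0}
    - {"slide":[0,0,0],"roll":0}
    - {"slide":[0,0,0],"roll":0}
    - {"slide":[0,0,0],"roll":0}
  fingers: 0

```text
t: 16.2
eef_pos: [580.9, 210.0, 218.9]
tcp_rot: [3.141, 0.001, -3.076]
ft_force: [-1.0, 2.0, 3.2]
opening: 0.202
grip_force: 30.0
```

```bash
python3 -c "
from h import *
go(581,210,215); s=state(); print(s['opening'],s['grip_force'],s['moment'])"; python3 knob.py
```

```text
t 16.2 pos [580.9 210.  218.9] rot [ 3.141e+00  1.000e-03 -3.076e+00] F [-1.   2.   3.2] slide mm [-0.1  0.   3.9] roll None
0.20161817581636848 30.00061868224293 [ 0.44911487  0.12927492 -0.04404278]
wrist 2219 1237 top 266.7 cen [580.2 209.8] min [570.7 199.8 214.9] max [589.7 219.3 267.9] r 52.0 ang 141.9
top none
side 15 3 top 243.8 cen [577.4 197.3] min [571.6 196.  222.9] max [587.4 210.2 244.2] r 47.9 ang 155.8
```

```bash
cat > crank.py <<'E'
import numpy as np,sys
psi=-3.076; X=np.array([np.cos(psi),np.sin(psi)]); Y=np.array([np.sin(psi),-np.cos(psi)])
def rows(t0,step,n=5):
    f=lambda t:50*np.array([np.cos(np.radians(t)),np.sin(np.radians(t))])
    return [(round(float((f(t0-k*step)-f(t0))@X),1),round(float((f(t0-k*step)-f(t0))@Y),1),round(12*k*step/360,1)) for k in range(1,n+1)]
t=141.5
for st in [20,24,24,24,24,24,14]:
    print(round(141.5-t),rows(t,st)); t-=5*st
E
python3 crank.py
```

```text
0 [(-13.7, 10.6, 0.7), (-30.3, 15.9, 1.3), (-47.6, 15.2, 2.0), (-63.7, 8.7, 2.7), (-76.5, -3.0, 3.3)]
100 [(-9.0, -18.7, 0.8), (-9.7, -39.5, 1.6), (-1.8, -58.8, 2.4), (13.2, -73.1, 3.2), (32.8, -80.1, 4.0)]
220 [(20.7, 1.5, 0.8), (39.0, 11.4, 1.6), (51.8, 27.8, 2.4), (56.7, 48.0, 3.2), (53.0, 68.5, 4.0)]
340 [(-11.7, 17.2, 0.8), (-29.4, 28.1, 1.6), (-50.0, 30.9, 2.4), (-69.9, 25.1, 3.2), (-85.8, 11.7, 4.0)]
460 [(-9.0, -18.7, 0.8), (-9.7, -39.5, 1.6), (-1.8, -58.8, 2.4), (13.2, -73.1, 3.2), (32.8, -80.1, 4.0)]
580 [(20.7, 1.5, 0.8), (39.0, 11.4, 1.6), (51.8, 27.8, 2.4), (56.7, 48.0, 3.2), (53.0, 68.5, 4.0)]
700 [(-6.0, 10.6, 0.5), (-14.3, 19.5, 0.9), (-24.6, 26.1, 1.4), (-36.1, 30.0, 1.9), (-48.2, 31.0, 2.3)]
```

>>> step_arm:
  increments:
    - {"slide":[-0.0137,0.0106,0.0007],"roll":0}
    - {"slide":[-0.0303,0.0159,0.0013],"roll":0}
    - {"slide":[-0.0476,0.0152,0.002],"roll":0}
    - {"slide":[-0.0637,0.0087,0.0027],"roll":0}
    - {"slide":[-0.0765,-0.003,0.0033],"roll":0}

```text
t: 16.98
eef_pos: [658.5, 212.5, 215.5]
tcp_rot: [3.14, 0.002, -3.076]
ft_force: [-1.8, 1.3, 5.0]
opening: 0.196
grip_force: 30.0
```

```bash
python3 -c "
from h import *
go(620+50*np.cos(np.radians(41.5)),178.5+50*np.sin(np.radians(41.5)),215); s=state(); print(s['opening'],s['grip_force'],s['moment'])"; python3 knob.py
```

```text
t 16.975 pos [658.5 212.5 215.5] rot [ 3.140e+00  2.000e-03 -3.076e+00] F [-1.8  1.3  5. ] slide mm [ 1.1 -0.8  0.5] roll None
0.19644728163333552 30.00119002070278 [0.36660662 0.30569809 0.00629418]
wrist 2242 1264 top 263.4 cen [624.5 174.7] min [581.9 127.7 212. ] max [667.1 222.1 410.2] r 4.5 ang -41.1
top none
side 10 2 top 238.5 cen [656.2 197.4] min [651.4 193.6 216.2] max [664.4 211.7 241.4] r 40.2 ang 29.3
```

The crank turns easily (about 5 N) and the knob sinks with it. I continue.

>>> step_arm:
  increments:
    - {"slide":[-0.009,-0.0187,0.0008],"roll":0}
    - {"slide":[-0.0097,-0.0395,0.0016],"roll":0}
    - {"slide":[-0.0018,-0.0588,0.0024],"roll":0}
    - {"slide":[0.0132,-0.0731,0.0032],"roll":0}
    - {"slide":[0.0328,-0.0801,0.004],"roll":0}

```text
t: 17.75
eef_pos: [629.5, 129.8, 211.3]
tcp_rot: [3.139, 0.001, -3.077]
ft_force: [-0.8, 18.6, 3.8]
opening: 0.201
grip_force: 30.0
```

>>> step_arm:
  increments:
    - {"slide":[0.0207,0.0015,0.0008],"roll":0}
    - {"slide":[0.039,0.0114,0.0016],"roll":0}
    - {"slide":[0.0518,0.0278,0.0024],"roll":0}
    - {"slide":[0.0567,0.048,0.0032],"roll":0}
    - {"slide":[0.053,0.0685,0.004],"roll":0}

```text
t: 18.38
eef_pos: [572.4, 194.5, 207.5]
tcp_rot: [-3.14, 0.0, -3.077]
ft_force: [9.3, -5.3, 0.6]
opening: 0.202
grip_force: 30.0
```

>>> step_arm:
  increments:
    - {"slide":[-0.0117,0.0172,0.0008],"roll":0}
    - {"slide":[-0.0294,0.0281,0.0016],"roll":0}
    - {"slide":[-0.05,0.0309,0.0024],"roll":0}
    - {"slide":[-0.0699,0.0251,0.0032],"roll":0}
    - {"slide":[-0.0858,0.0117,0.004],"roll":0}

```text
t: 19.0
eef_pos: [658.0, 213.2, 203.4]
tcp_rot: [3.14, 0.0, -3.075]
ft_force: [-5.4, -1.5, 7.5]
opening: 0.202
grip_force: 30.0
```

```bash
python3 -c "
from h import *
t=np.radians(141.5-460)
go(620+50*np.cos(t),178.5+50*np.sin(t),200); s=state(); print(s['opening'],s['grip_force'],s['moment'])"; python3 chk.py
```

```text
t 19.0 pos [658.  213.2 203.4] rot [ 3.14   0.    -3.075] F [-5.4 -1.5  7.5] slide mm [ 0.7 -1.5  3.4] roll None
0.20188461166435212 30.004265061579645 [-0.14541781  0.78893381 -0.02020058]
top 148 z 53.703522619178344 X -33.98139750478375 0.22393564988236034 Y -30.827709511864843 14.034111197997454 89.7823486328125
[(0.75, [259.2, 199.8])]
side 74 z 54.04689177640856 X -35.337440531212636 0.9919488706695764 Y -31.529181572192606 32.71691450619916 3.5153141021728516
[(0.7, [319.2, 191.5])]
```

>>> step_arm:
  increments:
    - {"slide":[-0.009,-0.0187,0.0008],"roll":0}
    - {"slide":[-0.0097,-0.0395,0.0016],"roll":0}
    - {"slide":[-0.0018,-0.0583,0.0024],"roll":0}
    - {"slide":[0.0132,-0.0725,0.0032],"roll":0}
    - {"slide":[0.0328,-0.0794,0.004],"roll":0}

```text
t: 19.82
eef_pos: [630.1, 130.2, 199.4]
tcp_rot: [3.141, 0.001, -3.077]
ft_force: [0.1, 11.0, 5.4]
opening: 0.202
grip_force: 30.0
```

>>> step_arm:
  increments:
    - {"slide":[0.0207,0.0015,0.0008],"roll":0}
    - {"slide":[0.039,0.0114,0.0016],"roll":0}
    - {"slide":[0.0485,0.0228,0.0022],"roll":0}

```text
t: 20.2
eef_pos: [583.3, 146.9, 198.1]
tcp_rot: [-3.135, 0.009, -3.076]
ft_force: [21.0, -31.5, 4.3]
opening: 0.208
grip_force: 30.0
```

```bash
python3 -c "
from crank import *
print('--',rows(141.5-645,10))
from h import *
go(0,0,0)"|tail -2
```

```text
-- [(4.1, 7.7, 0.3), (6.7, 16.0, 0.7), (7.9, 24.7, 1.0), (7.5, 33.4, 1.3), (5.7, 41.9, 1.7)]
t 20.2 pos [583.3 146.9 198.1] rot [-3.135  0.009 -3.076] F [ 21.  -31.5   4.3] slide mm [ 593.4 -106.9  193.7] roll None
```

>>> step_arm:
  increments:
    - {"slide":[0.0041,0.0077,0.0003],"roll":0}
    - {"slide":[0.0067,0.016,0.0007],"roll":0}

```text
t: 20.45
eef_pos: [574.8, 156.8, 197.9]
tcp_rot: [-3.126, 0.004, -3.076]
ft_force: [5.9, -59.1, 18.3]
opening: 0.281
grip_force: 30.2
```

```bash
python3 -c "
from h import *
go(0,0,0);s=state();p=s['eef_pos']; print(s['opening'],np.degrees(np.arctan2(p[1]-178.5,p[0]-620)))"
```

```text
t 20.45 pos [574.8 156.8 197.9] rot [-3.126  0.004 -3.076] F [  5.9 -59.1  18.3] slide mm [ 584.6 -115.7  197.6] roll None
0.2806200520192319 -154.32166794750538
```

>>> step_arm:
  increments:
    - {"slide":[0,0,0],"roll":0}
    - {"slide":[0,0,0],"roll":0}

```text
t: 20.7
eef_pos: [574.4, 155.7, 197.8]
tcp_rot: [-3.125, 0.002, -3.077]
ft_force: [3.9, -60.0, 18.1]
opening: 0.261
grip_force: 30.2
```

```bash
python3 knob.py; python3 -c "
from h import *
go(0,0,0);s=state(); print(s['opening'],s['moment'])
d=cam('wrist');save(d,'pics/w5.png')"
```

```text
wrist 1939 968 top 245.6 cen [576.8 152.4] min [568.9 142.4 195.2] max [584.8 160.8 246.8] r 51.0 ang -150.3
top none
side 11 7 top 216.8 cen [576.2 144.1] min [570.4 140.9 201. ] max [582.7 152.  217.8] r 56.1 ang -143.2
t 20.85 pos [574.5 155.6 197.9] rot [-3.125e+00  2.000e-03 -3.077e+00] F [  5.1 -59.4  17.6] slide mm [ 583.8 -115.   198.4] roll None
0.25490461189743135 [-10.92345274  -1.00697496  -0.30284065]
```

View pics/w5.png

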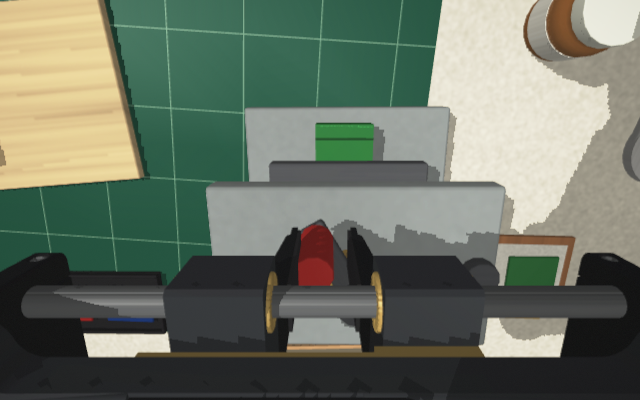

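The grip gives way at 60 N in the closing direction (fingers forced to 0.26, knob at px (315,250)); the platen now bears on the diary. For the last part I let go and push the knob with closed fingers, side on.

>>> step_arm:
  increments:
    - {"slide":[0,0,0],"roll":0}
    - {"slide":[0,0,0],"roll":0}
    - {"slide":[0,0,0],"roll":0}
    - {"slide":[0,0,0],"roll":0}
    - {"slide":[0,0,-0.03],"roll":0}
  fingers: 0.6

```text
t: 21.52
eef_pos: [571.1, 165.2, 224.3]
tcp_rot: [-3.141, -0.006, -3.077]
ft_force: [-0.1, 0.5, 1.1]
opening: 0.597
grip_force: 0.0
```

>>> step_arm:
  increments:
    - {"slide":[0,0,-0.035],"roll":0}
    - {"slide":[0,-0.01,-0.035],"roll":0.18}
    - {"slide":[0,-0.02,-0.035],"roll":0.36}
    - {"slide":[0,-0.03,-0.035],"roll":0.54}
    - {"slide":[0,-0.03,-0.035],"roll":0.72}
  fingers: 0

```text
t: 22.15
eef_pos: [573.9, 135.3, 260.6]
tcp_rot: [-3.14, -0.001, 2.48]
ft_force: [0.2, -0.2, 1.7]
opening: 0.129
grip_force: 0.0
```

>>> step_arm:
  increments:
    - {"slide":[0,0,0],"roll":0.18}
    - {"slide":[0,0,0],"roll":0.36}
    - {"slide":[0,0,0],"roll":0.54}
    - {"slide":[0,0,0],"roll":0.72}
    - {"slide":[0,0,0],"roll":0.737}

```text
t: 22.78
eef_pos: [573.9, 135.8, 260.6]
tcp_rot: [-3.14, -0.0, 1.75]
ft_force: [0.3, 0.4, 0.2]
opening: 0.006
grip_force: 0.0
```

```bash
python3 knob.py; python3 -c "
from h import *
go(582,125,198,1.75);s=state(); print(s['opening'],s['joints'].round(2))"
```

```text
wrist 1111 666 top 246.3 cen [584.6 168. ] min [560.5 125.3 196.9] max [608.8 210.7 455.5] r 37.8 ang -165.1
top none
side 48 8 top 252.1 cen [598.8 125.9] min [590.7 117.  200.7] max [607.4 142.8 252.7] r 56.3 ang -113.3
t 22.925 pos [574.  135.7 260.9] rot [-3.141  0.     1.753] F [ 0.1 -0.3  0.3] slide mm [-11.9   5.9  62.9] roll 0.003
0.003567678285815945 [ 0.12  0.38  1.55 -0.    1.21 -0.06]
```

```bash
python3 - <<'E'
from h import *
im=[]
for c in ['wrist','side']:
    d=cam(c);P=cloud(d);h=cv2.cvtColor(d['color'],cv2.COLOR_RGB2HSV)
    r=((h[...,0]<8)|(h[...,0]>172))&(h[...,1]>140)&(h[...,2]>50)&(np.linalg.norm(P[...,:2]-[621,178],axis=-1)<100)&(P[...,2]>180)
    n,l,s,ce=cv2.connectedComponentsWithStats(r.astype(np.uint8))
    for i in range(1,n):
        if s[i,4]>8: q=P[l==i]; print(c,s[i],q.min(0).round(),q.max(0).round(),np.median(q,0).round())
    im.append(d['color'] if c=='wrist' else cv2.resize(d['color'][110:230,290:390],(334,400),interpolation=cv2.INTER_CUBIC))
cv2.imwrite('pics/w6.png',cv2.cvtColor(np.hstack([im[0][:,90:550],im[1]]),cv2.COLOR_RGB2BGR))
E
```

```text
wrist [ 343  198   33   46 1112] [560. 125. 198.] [609. 211. 456.] [598. 139. 245.]
side [336 154   5  12  48] [591. 118. 205.] [608. 146. 251.] [599. 129. 232.]
```

View pics/w6.png

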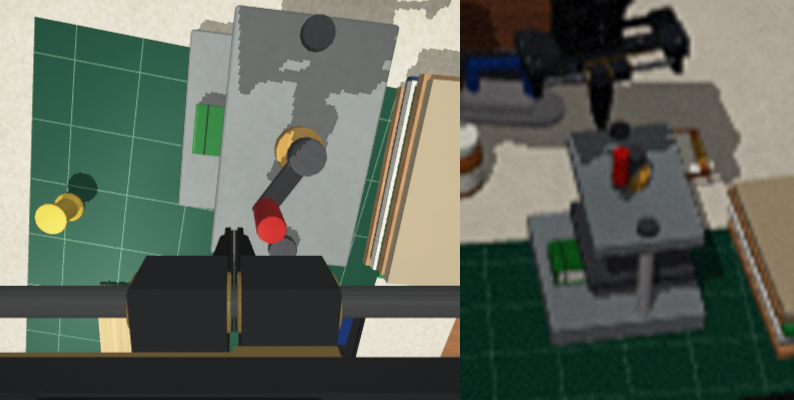

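The knob has sprung back to about (599,133), roughly 33° short, because I let go while still pressing 60 N on the stop. I grip it again, turn gently to the stop, relax the force, and only then release.

>>> step_arm:
  increments:
    - {"slide":[-0.007,0.0246,0],"roll":0}
    - {"slide":[-0.007,0.0246,0],"roll":0}
    - {"slide":[-0.007,0.0246,0],"roll":0}
    - {"slide":[-0.007,0.0246,0],"roll":0}
    - {"slide":[-0.007,0.0246,0],"roll":0}
  fingers: 0.6

```text
t: 23.65
eef_pos: [599.3, 133.1, 261.4]
tcp_rot: [3.141, 0.0, 1.75]
ft_force: [0.7, 0.5, -0.1]
opening: 0.475
grip_force: 0.0
```

>>> step_arm:
  increments:
    - {"slide":[0,0,0],"roll":0}
    - {"slide":[0,0,0.02],"roll":0}
    - {"slide":[0,0,0.04],"roll":0}
    - {"slide":[0,0,0.06],"roll":0}
    - {"slide":[0,0,0.06],"roll":0}

```text
t: 24.28
eef_pos: [599.0, 133.0, 200.1]
tcp_rot: [-3.139, -0.0, 1.75]
ft_force: [-0.5, 0.7, 0.4]
opening: 0.598
grip_force: 0.0
```

>>> step_arm:
  increments:
    - {"slide":[0,0,0],"roll":0}
    - {"slide":[0,0,0],"roll":0}
    - {"slide":[0,0,0],"roll":0}
    - {"slide":[0,0,0],"roll":0}
    - {"slide":[0,0,0],"roll":0}
  fingers: 0

```text
t: 24.9
eef_pos: [599.5, 133.0, 201.4]
tcp_rot: [-3.142, 0.0, 1.75]
ft_force: [-1.6, -0.7, 2.1]
opening: 0.199
grip_force: 30.0
```

```bash
cat > st.py <<'E'
from h import *
s,p,R=tool(); v=p[:2]-[620,178.5]; t=np.arctan2(v[1],v[0]); T=np.array([np.sin(t),-np.cos(t)]); f=np.array(s['ft_force'])
print('t',s['t'],'op',s['opening'],'pos',p.round(1),'r',np.linalg.norm(v).round(1),'ang',np.degrees(t).round(1),'turned',(501.5-np.degrees(t)).round(1),'Ftan',(f[:2]@T).round(1),'F',f.round(1))
psi=np.arctan2(R[1,0],R[0,0]); X=R[:2,0];Y=R[:2,1]
for k in (4,8,12,16,20,24,28,32): 
    a=t-np.radians(k); w=50*np.array([np.cos(a)-np.cos(t),np.sin(a)-np.sin(t)]); print(k,(w@X).round(1),(w@Y).round(1))
E
python3 st.py; python3 knob.py
```

```text
t 24.9 op 0.19924185679805265 pos [599.5 133.  201.4] r 49.9 ang -114.2 turned 615.7 Ftan 1.2 F [-1.6 -0.7  2.1]
4 2.1 -2.8
8 4.3 -5.5
12 6.8 -8.0
16 9.4 -10.3
20 12.2 -12.4
24 15.1 -14.3
28 18.1 -16.0
32 21.3 -17.5
wrist 2113 1211 top 246.1 cen [597.5 166.4] min [585.9 124.9 198.5] max [610.5 207.9 396.3] r 26.2 ang -154.5
top none
side 42 10 top 248.7 cen [600.7 130.4] min [591.7 117.6 205.4] max [607.8 142.2 253.3] r 51.5 ang -113.3
```

>>> step_arm:
  increments:
    - {"slide":[0.0021,-0.0028,0.0001],"roll":0}
    - {"slide":[0.0043,-0.0055,0.0003],"roll":0}
    - {"slide":[0.0068,-0.008,0.0004],"roll":0}
    - {"slide":[0.0068,-0.008,0.0004],"roll":0}

```text
t: 25.55
eef_pos: [592.5, 137.3, 201.3]
tcp_rot: [3.137, 0.003, 1.75]
ft_force: [9.1, -7.7, 0.6]
opening: 0.202
grip_force: 30.0
```

```bash
python3 st.py
```

```text
t 25.55 op 0.20246724393186163 pos [592.5 137.3 201.3] r 49.5 ang -123.7 turned 625.2 Ftan -11.9 F [ 9.1 -7.7  0.6]
4 2.5 -2.4
8 5.2 -4.7
12 8.0 -6.7
16 11.0 -8.6
20 14.0 -10.2
24 17.2 -11.7
28 20.5 -12.9
32 23.9 -13.8
```

>>> step_arm:
  increments:
    - {"slide":[0.0026,-0.0023,0.0001],"roll":0}
    - {"slide":[0.0054,-0.0044,0.0003],"roll":0}
    - {"slide":[0.0083,-0.0063,0.0004],"roll":0}
    - {"slide":[0.0083,-0.0063,0.0004],"roll":0}

```text
t: 26.05
eef_pos: [586.7, 142.4, 201.3]
tcp_rot: [3.134, 0.006, 1.749]
ft_force: [17.4, -18.4, -1.1]
opening: 0.201
grip_force: 30.0
```

```bash
python3 st.py
```

```text
t 26.05 op 0.20120878528327382 pos [586.7 142.4 201.3] r 49.1 ang -132.6 turned 634.1 Ftan -25.2 F [ 17.4 -18.4  -1.1]
4 2.9 -2.0
8 5.8 -3.8
12 8.9 -5.4
16 12.2 -6.8
20 15.5 -7.9
24 18.8 -8.8
28 22.2 -9.5
32 25.7 -9.9
```

>>> step_arm:
  increments:
    - {"slide":[0.003,-0.0017,0.0001],"roll":0}
    - {"slide":[0.0062,-0.0032,0.0003],"roll":0}
    - {"slide":[0.0095,-0.0044,0.0004],"roll":0}
    - {"slide":[0.0128,-0.0054,0.0005],"roll":0}
    - {"slide":[0.0128,-0.0054,0.0005],"roll":0}

```text
t: 26.68
eef_pos: [581.2, 153.0, 201.2]
tcp_rot: [3.129, 0.008, 1.749]
ft_force: [27.1, -24.5, -1.9]
opening: 0.201
grip_force: 30.0
```

```bash
python3 st.py
```

```text
t 26.675 op 0.20082882985832728 pos [581.2 153.  201.2] r 46.4 ang -146.7 turned 648.2 Ftan -35.4 F [ 27.1 -24.5  -1.9]
4 3.3 -1.3
8 6.6 -2.3
12 10.0 -3.1
16 13.4 -3.6
20 16.9 -3.9
24 20.4 -4.0
28 23.9 -3.8
32 27.4 -3.4
```

>>> step_arm:
  increments:
    - {"slide":[-0.002,0.001,0],"roll":0}
    - {"slide":[-0.004,0.002,0],"roll":0}
    - {"slide":[-0.004,0.002,0],"roll":0}

```text
t: 27.05
eef_pos: [583.6, 150.2, 201.2]
tcp_rot: [3.13, 0.006, 1.749]
ft_force: [24.9, -19.7, -2.2]
opening: 0.201
grip_force: 30.0
```

```bash
python3 st.py | head -1; python3 - <<'E'
from h import *
d=cam('wrist');P=cloud(d);h=cv2.cvtColor(d['color'],cv2.COLOR_RGB2HSV)
r=((h[...,0]<8)|(h[...,0]>172))&(h[...,1]>140)&(h[...,2]>50)&(np.linalg.norm(P[...,:2]-[580,150],axis=-1)<30)&(P[...,2]>238)&(P[...,2]<255)
q=P[r]; print(r.sum(), np.percentile(q,[2,98],axis=0).round(1), cv2.minEnclosingCircle(q[:,:2].astype(np.float32)))
E
```

```text
t 27.05 op 0.20088011766869385 pos [583.6 150.2 201.2] r 46.1 ang -142.1 turned 643.6 Ftan -30.9 F [ 24.9 -19.7  -2.2]
1182 [[575.6 139.2 238.7]
 [593.  154.2 246.4]] ((584.625244140625, 145.42869567871094), 9.845206260681152)
```

>>> step_arm:
  increments:
    - {"slide":[-0.004,0.003,0],"roll":0}
    - {"slide":[-0.008,0.006,0],"roll":0}
    - {"slide":[-0.012,0.009,0],"roll":0}
    - {"slide":[-0.015,0.0115,0],"roll":0}
    - {"slide":[-0.015,0.0115,0],"roll":0}

```text
t: 27.72
eef_pos: [594.5, 140.9, 201.3]
tcp_rot: [3.135, 0.0, 1.749]
ft_force: [9.7, -0.4, 5.7]
opening: 0.2
grip_force: 30.0
```

```bash
cat > kw.py <<'E'
from h import *
d=cam('wrist');P=cloud(d);h=cv2.cvtColor(d['color'],cv2.COLOR_RGB2HSV)
r=((h[...,0]<8)|(h[...,0]>172))&(h[...,1]>140)&(h[...,2]>50)&(np.abs(np.linalg.norm(P[...,:2]-[620,178.5],axis=-1)-50)<16)&(P[...,2]>240)&(P[...,2]<253)
r=cv2.morphologyEx(r.astype(np.uint8),cv2.MORPH_OPEN,np.ones((3,3)))>0
q=P[r]; c,rr=cv2.minEnclosingCircle(q[:,:2].astype(np.float32)); t=np.degrees(np.arctan2(c[1]-178.5,c[0]-620))
print('knob',r.sum(),c,rr,'z',np.median(q[:,2]),'turned',501.5-t)
E
python3 st.py | head -1; python3 kw.py
```

```text
t 27.725 op 0.2003677322030028 pos [594.5 140.9 201.3] r 45.5 ang -124.1 turned 625.6 Ftan -8.2 F [ 9.7 -0.4  5.7]
knob 1167 (595.389892578125, 136.9817352294922) 9.898273468017578 z 245.13170952294996 turned 622.1575015962533
```

>>> step_arm:
  increments:
    - {"slide":[-0.003,0,0],"roll":0}
    - {"slide":[-0.003,0,0],"roll":0}
    - {"slide":[-0.003,0,0],"roll":0}
    - {"slide":[-0.003,0,-0.03],"roll":0}
    - {"slide":[-0.003,0,-0.06],"roll":0}
  fingers: 0.5

```text
t: 28.4
eef_pos: [592.0, 137.9, 260.1]
tcp_rot: [-3.14, -0.0, 1.75]
ft_force: [0.6, 0.9, 1.1]
opening: 0.498
grip_force: 0.0
```

>>> step_arm:
  increments:
    - {"slide":[-0.016,0.007,0],"roll":-0.18}
    - {"slide":[-0.032,0.014,0],"roll":-0.36}
    - {"slide":[-0.032,0.014,0],"roll":-0.41}
    - {"slide":[-0.032,0.014,0],"roll":-0.41}
    - {"slide":[-0.032,0.014,0],"roll":-0.41}
  fingers: 0

```text
t: 29.02
eef_pos: [611.7, 109.0, 259.8]
tcp_rot: [-3.141, -0.0, 2.159]
ft_force: [0.6, 0.1, -1.1]
opening: 0.036
grip_force: 0.0
```

```bash
python3 kw.py; python3 -c "
from h import *
go(614.5,109,201,2.16)"; python3 chk.py
```

```text
knob 737 (597.2013549804688, 135.32310485839844) 9.602295875549316 z 245.2156076750128 turned 619.3353452298356
t 29.075 pos [611.8 109.  259.8] rot [-3.141 -0.     2.159] F [-1.   0.4 -0.5] slide mm [-1.5  2.3 58.8] roll -0.001
[]
side 75 z 54.091696878121475 X -35.101624208398114 0.9888649978445323 Y -25.78078434552916 27.924024358006488 0.35901737213134766
[(0.42, [319.5, 190.7])]
```

Fist is ready behind the knob. Descend and push in small steps.

>>> step_arm:
  increments:
    - {"slide":[-0.0015,0.002,0.03],"roll":0}
    - {"slide":[-0.0015,0.002,0.059],"roll":0}
    - {"slide":[0.005,0.002,0.059],"roll":0}
    - {"slide":[0.012,0.002,0.059],"roll":0}
    - {"slide":[0.017,0.002,0.059],"roll":0}

```text
t: 29.9
eef_pos: [605.2, 122.5, 201.8]
tcp_rot: [3.141, 0.005, 2.16]
ft_force: [7.9, -17.0, -8.1]
opening: 0.005
grip_force: 9.2
```

>>> step_arm:
  increments:
    - {"slide":[0.004,0,0],"roll":0}
    - {"slide":[0.008,0,0],"roll":0}
    - {"slide":[0.012,0,0],"roll":0}
    - {"slide":[0.012,0,0],"roll":0}

```text
t: 30.4
eef_pos: [600.9, 130.2, 201.9]
tcp_rot: [3.139, 0.01, 2.16]
ft_force: [17.7, -23.2, -13.8]
opening: 0.005
grip_force: 14.5
```

```bash
python3 kw.py; python3 st.py|head -1
```

```text
knob 1298 (585.6407470703125, 143.837890625) 10.191615104675293 z 244.94778491521413 turned 636.2485954467918
t 30.45 op -0.00013135178229507603 pos [600.9 130.3 202. ] r 51.9 ang -111.6 turned 613.1 Ftan -24.7 F [ 17.2 -23.8 -13.2]
```

>>> step_arm:
  increments:
    - {"slide":[0.004,-0.002,0],"roll":0}
    - {"slide":[0.008,-0.004,0],"roll":0}
    - {"slide":[0.011,-0.006,0],"roll":0}
    - {"slide":[0.013,-0.007,0],"roll":0}
    - {"slide":[0.013,-0.007,0],"roll":0}

```text
t: 31.08
eef_pos: [590.3, 134.7, 202.4]
tcp_rot: [3.136, 0.015, 2.159]
ft_force: [28.5, -37.2, -15.7]
opening: 0.004
grip_force: 23.2
```

```bash
python3 kw.py; python3 st.py|head -1
```

```text
knob 1267 (579.4854125976562, 150.9700469970703) 9.759247779846191 z 244.78457941068766 turned 647.3036106560519
t 31.125 op 0.0063357416034087975 pos [590.3 134.7 202.4] r 52.9 ang -124.2 turned 625.7 Ftan -45.7 F [ 29.4 -38.  -15.4]
```

>>> step_arm:
  increments:
    - {"slide":[0.002,-0.001,0],"roll":0}
    - {"slide":[0.004,-0.001,0],"roll":0}
    - {"slide":[0.004,-0.001,0],"roll":0}

```text
t: 31.5
eef_pos: [589.0, 135.6, 202.6]
tcp_rot: [3.135, 0.02, 2.159]
ft_force: [37.0, -48.9, -17.5]
opening: 0.002
grip_force: 30.1
```

```bash
python3 kw.py; python3 st.py|head -1
```

```text
knob 1222 (578.8458862304688, 151.81906127929688) 9.702614784240723 z 244.83156855518686 turned 648.5439462348593
t 31.55 op 0.005209911421213101 pos [589.  135.6 202.6] r 52.9 ang -125.8 turned 627.3 Ftan -58.7 F [ 37.6 -48.2 -17.4]
```

The stop is reached: 4 mm more command moves the knob only about 1°, at roughly 60 N. Now back off slowly.

>>> step_arm:
  increments:
    - {"slide":[-0.003,0,0],"roll":0}
    - {"slide":[-0.006,0.001,0],"roll":0}
    - {"slide":[-0.008,0.002,0],"roll":0}
    - {"slide":[-0.01,0.003,0],"roll":0}
    - {"slide":[-0.012,0.004,0],"roll":0}

```text
t: 32.17
eef_pos: [595.5, 130.9, 202.4]
tcp_rot: [3.139, 0.012, 2.159]
ft_force: [16.7, -29.9, -9.1]
opening: 0.005
grip_force: 17.4
```

```bash
python3 kw.py; python3 st.py|head -1
```

```text
knob 1291 (582.9139404296875, 146.4626922607422) 9.96950912475586 z 244.87944989769136 turned 640.6774499716329
t 32.225 op 0.001861135715934799 pos [595.5 130.9 202.3] r 53.6 ang -117.2 turned 618.7 Ftan -29.4 F [ 17.4 -30.4  -9.3]
```

>>> step_arm:
  increments:
    - {"slide":[-0.002,0.001,0],"roll":0}
    - {"slide":[-0.004,0.002,0],"roll":0}
    - {"slide":[-0.006,0.003,0],"roll":0}
    - {"slide":[-0.008,0.004,0],"roll":0}
    - {"slide":[-0.01,0.004,0],"roll":0}

```text
t: 32.85
eef_pos: [603.1, 126.8, 202.3]
tcp_rot: [3.139, 0.008, 2.159]
ft_force: [12.3, -17.2, -7.9]
opening: 0.002
grip_force: 10.6
```

>>> step_arm:
  increments:
    - {"slide":[-0.0015,0,0],"roll":0}
    - {"slide":[-0.003,0,0],"roll":0}
    - {"slide":[-0.0045,0,0],"roll":0}
    - {"slide":[-0.006,0,0],"roll":0}
    - {"slide":[-0.0075,0,0],"roll":0}

```text
t: 33.48
eef_pos: [605.9, 122.0, 202.3]
tcp_rot: [3.14, 0.005, 2.16]
ft_force: [6.6, -9.9, -5.8]
opening: 0.0
grip_force: 5.7
```

```bash
python3 kw.py; python3 st.py|head -1
```

```text
knob 1316 (592.6292724609375, 137.80404663085938) 10.455833435058594 z 245.12106029555008 turned 625.4234481714151
t 33.525 op 0.007434612573123617 pos [605.9 122.  202.3] r 58.3 ang -104.0 turned 605.5 Ftan -8.4 F [  5.9 -11.3  -5.1]
```

>>> step_arm:
  increments:
    - {"slide":[-0.001,0,0],"roll":0}
    - {"slide":[-0.002,0,0],"roll":0}
    - {"slide":[-0.003,0,0],"roll":0}
    - {"slide":[-0.004,0,0],"roll":0}
    - {"slide":[-0.005,0,0],"roll":0}

```text
t: 34.15
eef_pos: [607.8, 119.1, 202.3]
tcp_rot: [3.14, 0.002, 2.16]
ft_force: [2.7, -3.1, -3.8]
opening: 0.007
grip_force: 2.2
```

>>> step_arm:
  increments:
    - {"slide":[-0.001,0,0],"roll":0}
    - {"slide":[-0.002,0,0],"roll":0}
    - {"slide":[-0.003,0,0],"roll":0}
    - {"slide":[-0.004,0,0],"roll":0}
    - {"slide":[-0.005,0,0],"roll":0}

```text
t: 34.78
eef_pos: [609.9, 115.4, 200.9]
tcp_rot: [-3.141, -0.0, 2.16]
ft_force: [0.4, 1.1, 0.4]
opening: 0.005
grip_force: 0.0
```

```bash
python3 kw.py; python3 st.py|head -1
```

```text
knob 1359 (597.024658203125, 135.12631225585938) 9.951217651367188 z 245.21785048349167 turned 619.4104776294622
t 34.825 op 0.0021568817591561523 pos [610.  115.3 200.8] r 64.0 ang -99.0 turned 600.5 Ftan 0.2 F [-0.1  0.3 -0.2]
```

>>> step_arm:
  increments:
    - {"slide":[-0.005,0,-0.03],"roll":0}
    - {"slide":[-0.005,0,-0.07],"roll":0}
    - {"slide":[-0.005,0,-0.12],"roll":0}
    - {"slide":[-0.06,0,-0.14],"roll":0}
    - {"slide":[-0.1,0,-0.14],"roll":0}

```text
t: 35.45
eef_pos: [666.6, 31.1, 343.1]
tcp_rot: [3.139, 0.002, 2.16]
ft_force: [-0.2, 0.2, -0.7]
opening: 0.003
grip_force: 0.0
```

```bash
python3 kw.py; python3 chk.py; python3 - <<'E'
import cv2,numpy as np
a=cv2.imread('pics/top_chk.png');b=cv2.imread('pics/side_chk.png')
cv2.imwrite('pics/fin.png',np.hstack([cv2.resize(a[110:270,205:395],(475,400)),cv2.resize(b[130:220,295:365],(311,400),interpolation=cv2.INTER_CUBIC)]))
E
```

```text
knob 538 (597.5517578125, 134.53042602539062) 9.89354133605957 z 245.1585684581865 turned 618.5461460352907
top 103 z 54.16015892696452 X -33.93983822641175 -0.5258216659580001 Y -11.93222748986642 24.3220767779565 5.451932430267334
[(0.42, [256.9, 200.8]), (0.18, [186.8, 149.6])]
side 75 z 54.36250835877855 X -35.47337640634088 -0.1271616032482165 Y -28.67843634022705 28.221859819279125 4.344998836517334
[(0.7, [317.5, 191.7]), (0.7, [341.7, 181.1])]
```

View pics/fin.png

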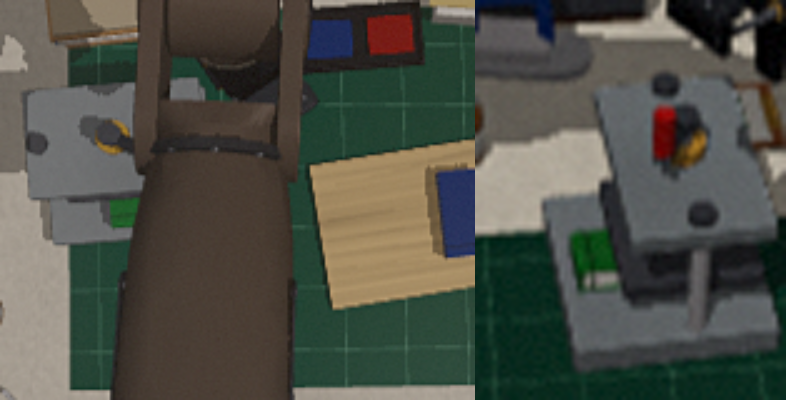

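The diary lies square in the press with the platen down on it, and the arm is clear. I hand in.

```bash
python3 -c "
from cell import env
print(env.job_done())"
```

```text
the job is handed in; nothing more can be done
None
```

I laid the green diary flat and square in the press, spine about 35 mm out, and handed the job in. I turned the crank clockwise to its stop, but it eased back about 30° when I let go. I took the platen to be still pressing the diary, but could not measure that force, and the hand-in gave no verdict.

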